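# Draw the telescopic work lamp out to its second stop and hold it there

## Robot

A 7-joint arm with a two-finger parallel gripper is mounted at the origin on the work surface. World frame = base frame: x ahead of the robot, y to its left, z up, the work surface at z = 0. Lengths are in m, angles in rad, forces in N, time in s.
With the tool pointing down it reaches from about 0.4 to 0.9 m from the base axis. Payload 5.5 kg.
Tool frame: the origin (TCP) lies at the very end of the fingers, on their centre line; the grasp point (between the pads) lies 19 mm behind it; z points along the fingers, y is the line along which they close (so a half turn about z gives the same grasp; the last joint's range is limited). The gripper opens to 85 mm and grips with 20 to 120 N. Pads are 22 mm wide; open, the fingers measure 114 mm over their backs; the gripper's body (76 mm by 85 mm) begins 54 mm behind the grasp point. The pads swing forward as they close: fully open they stand 13 mm farther back than shut.
Start: joints at [-1.006, 0.501, -0.427, 1.55, 0.221, 1.138, -0.21], TCP at [0.193, 0.621, 0.231] pointing down, gripper open.
Joint ranges: [-2.88, 2.88], [-0.31, 2.03], [-1.54, 1.56], [0.2, 2.42], [-1.41, 4.55], [0.19, 2.02], [-2.57, 2.57]. Speed limits (rad/s): [2.57, 2.57, 3.14, 3.14, 3.14, 3.14, 3.14].

## Interface

Orientations are given as a unit quaternion [x, y, z, w].
In Python, from rig import ctrl gives the robot as it stands.
- The arm moves only by the shell command python3 -m inch 'ROWS' [FORCE]. ROWS is JSON, a list of rows, each an object with "translation": the shift along the tool's x, y, z in mm, a list of three; "delta_rot": the turn, a rotation vector about the tool's x, y, z in units of 5 degrees (1.0 is 5 degrees), a list of three; "jaw": the closure, from -1 (fully open) to 1 (shut). In form: [{"translation": [dx, dy, dz], "delta_rot": [rx, ry, rz], "jaw": jaw}, ...]. A call has exactly 5 rows; each row shifts and turns the commanded pose from where the row before left it, along the tool's axes as they then stand; what a row does not reach is not made up. A row lasts 1/12 s, in which the tool goes at most 41.7 mm and 7.16 degrees, less where a joint would pass 70% of its speed; a pose out of reach is approached as far as the arm can. A call is refused whole if a number of a shift passes 41.7 or a number of a turn 1, either way. A call with a gripper value outside its range is refused whole. The fingers move at their own pace and stop on an object; FORCE is the grip in N (left out, the last holds). Time passes only in rows, so rows that do not move let the fingers close, or fill a call up. It gives the time, the measured TCP pose, the force, the opening and the grip force at its end, in the units of the state.
- ctrl.get_state(): the state, without advancing time (a new reading comes with each control period).
- ctrl.read_camera(name): name is "scene" or "top" or "wrist"; returns a dict with "image" (420x560x3 uint8, red, green, blue), "fx", "fy", "cx", "cy" (pixels), "xyz" and "orientation" of the camera in the world. Camera axes: x right, y up, looking along -z (the intrinsics and any distortion apply to the point x, -y, -z); pixel columns grow to the right and rows downward; lengths in m; the calibration is good to about 2 mm. A picture is of the moment at which its call begins. There is no depth.
- ctrl.job_done(): hands the job in; it is judged then, once.
The state is a dict: "time_s": time; "qpos": joint angles; "qd": joint speeds; "effort": joint torques, N m; "eef_pos": TCP position; "tool_rot": TCP orientation; "contact_force": force on the tool from outside, world axes, zero at the start; "moment": the same for the moment, N m; "width": finger opening in m; "gripper_force": force on a finger pad.
Only numpy, scipy, OpenCV 4.12 (cv2) and the standard library are available. Lean on these libraries where they do the work, as an engineer would, in place of code of your own. Each camera call takes 0.05 s, during which the arm holds its last target. There are 200 camera calls.

## Task

Bring the work lamp out over the chopping board: press the release button on top of its telescopic arm right down, then take hold of the upright grip post at the lamp end and draw the arm straight out past its first stop to its second stop, and no farther. A return spring pulls the arm back in if it is let go, so finish still gripping the post, with the arm held still at the second stop. Do not disturb the bowl, mug, pepper mill or jar.

Things in the scene. Friction and masses are not known exactly. Their poses are not given: they have to be found in the camera images.
- stand: Lamp stand screwed to the worktop: steel disc foot (140 mm across, 14 thick), 28 mm column and a level aluminium sleeve (230 x 36 mm, x = -130 to +100 mm, underside 110, top 164 mm up). Origin: foot centre on the worktop. Its level +x axis is the direction the arm draws out; z up. Position and heading vary.
- button_top (a point): Centre of the flat top of the round grey release button (24 mm across) on top of the sleeve, 184 mm above the worktop when up, on the sleeve's centre line 50 mm from the stand's origin along its +x. It stands 14 mm proud of a black pad and is pressed straight down; light spring (about 2 N at first, 4.6 N at the bottom).
- button (a joint): Release button travel in m: 0 = up (arm locked in), 0.011 = fully down. The arm is freed when it is more than about 0.0075 down; press it to the bottom. Once freed the arm springs out about 20 mm by itself and the button then stays about 0.007 down without being held, rising slightly (under 1 mm) at each stop.
- grip (a point): Middle of the upright black rubber grip post at the lamp end of the arm: cylinder 22 mm across, 60 tall, 152 to 212 mm above the worktop, to be taken from above at any yaw. Below it: the arm bar (18 mm wide, top at 153 mm) and white lamp head (84 mm across, 101 to 127 mm up). With the arm fully in, it lies 165 mm from the stand's origin along its +x, 65 mm beyond the sleeve; it moves with the arm.
- boom (a joint): How far the telescopic arm is drawn out, in m: 0 = fully in (locked), first stop at 0.060, second stop at 0.120, end of travel 0.165. The stops are soft clicks felt as about 2 N; the arm can be pulled through them and do not lock it. The return spring draws it towards about 0.02 with 85 N per m and, let go at the second stop, it snaps back in (about 8.5 N at the second stop).
- board: Fixed wooden chopping board, 200 x 260 x 18 mm, lying roughly below where the lamp comes; origin at the centre of its underside.
- bowl: Bystander: small blue bowl on the board, 110 mm across, 45 mm tall; origin at the centre of its underside. The lamp passes over it.
- mug: Bystander: white mug, 76 mm across, 85 mm tall, origin at the centre of its underside.
- mill: Bystander: dark wooden pepper mill, 56 mm across, 105 mm tall, origin at the centre of its underside.
- jar: Bystander: glass jar, 66 mm across, 95 mm tall, origin at the centre of its underside.

How it is judged:
By the outcome, as a careful person would: the job done as asked, in the order asked, and still so for the second after the job is handed in, while the arm keeps its last pose, push and grip.
It also fails if it takes over 45 s, if anything falls off the work surface, if the arm or the gripper's body presses on something with over 40 N, if the wrist force passes 120 N, or if a joint passes its speed limit or range.

## Working session

There is one attempt and no reset: what is moved stays moved. The work goes in short steps, Python scripts to look and compute and a shell command to move; the robot and the scene stay as the last step left them, time stands still between calls to the robot, and variables do not carry over. Pictures are saved under pics/ and viewed, at most 10 in all, crops included, and the job is handed in when it is done.

```bash
mkdir -p pics; python3 - <<'E'
from rig import ctrl
import cv2
for n in("scene","top"):
    c=ctrl.read_camera(n); cv2.imwrite(f"pics/{n}0.png",cv2.cvtColor(c["image"],cv2.COLOR_RGB2BGR))
    print(n,{k:v for k,v in c.items() if k!="image"})
s=ctrl.get_state();print(s)
E
```

```text
scene {'fx': 387.9470052825858, 'fy': 387.9470052825858, 'cx': 267.57630742215485, 'cy': 209.63215149239505, 'xyz': array([ 1.07501385, -0.21760052,  0.66836652]), 'orientation': array([0.35237306, 0.1916217 , 0.4151978 , 0.81653238])}
top {'fx': 432.9288093401675, 'fy': 432.9288093401675, 'cx': 280.3685266887924, 'cy': 203.9532299255106, 'xyz': array([0.54262438, 0.10307355, 0.96124305]), 'orientation': array([ 0.02019826, -0.02086754, -0.69635283,  0.71711178])}
{'time_s': 0.1, 'qpos': array([-1.00578744,  0.50177914, -0.42680636,  1.55135967,  0.220844  ,
        1.13829142, -0.21030407]), 'qd': array([ 9.12464793e-04,  1.32261980e-04, -1.14420802e-03, -2.98821201e-03,
        2.04905360e-05,  6.66169031e-04,  5.69176204e-04]), 'effort': array([-1.15795014e-02, -5.70814669e+01, -5.83848283e+00, -2.81750268e+01,
        1.05722935e-02,  5.59632696e-03,  5.33786050e-06]), 'eef_pos': array([0.19307361, 0.6200035 , 0.23034134]), 'tool_rot': array([ 1.50300385e-01,  9.88639979e-01, -8.74930394e-04, -1.47314925e-04]), 'contact_force': array([ 0.9543194 ,  0.62127523, -0.24127643]), 'moment': array([ 0.02721963, -0.00230258, -0.0212519 ]), 'gripper_force': 0.0, 'width': 0.08554485806516865}
```

View pics/scene0.png

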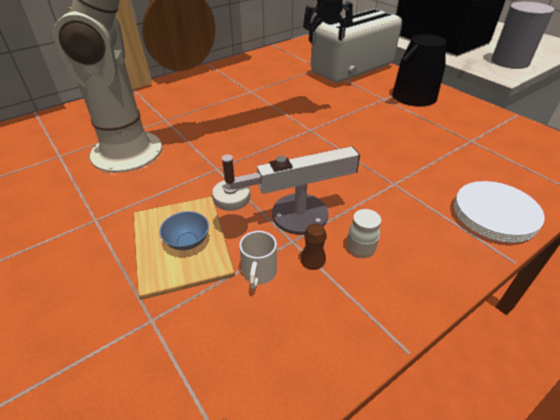

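View pics/top0.png

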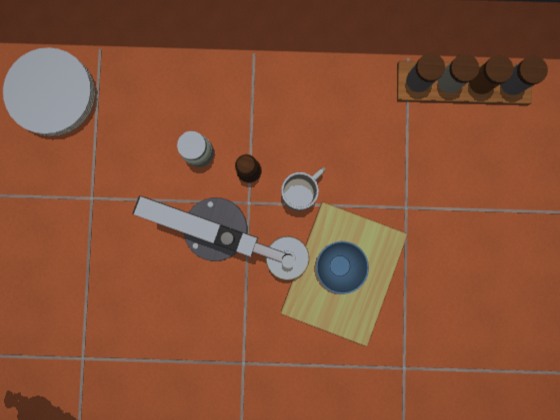

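The top view shows the button at about (227,238), the grip post top at about (288,261), and the sleeve running from about (138,206) to (253,246). The bowl, mug, mill and jar are clear of the arm. Next I compute positions and enlarge a crop.

```bash
cat > h.py <<'E'
import numpy as np,cv2
from scipy.spatial.transform import Rotation as R
from rig import ctrl
def ray(c,u,v):
    return R.from_quat(c["orientation"]).apply([(u-c["cx"])/c["fx"],-(v-c["cy"])/c["fy"],-1.])
def at(c,u,v,z):
    d=ray(c,u,v);return c["xyz"]+d*(z-c["xyz"][2])/d[2]
def px(c,p):
    q=R.from_quat(c["orientation"]).inv().apply(np.asarray(p)-c["xyz"])
    return c["cx"]-c["fx"]*q[0]/q[2], c["cy"]+c["fy"]*q[1]/q[2]
def save(c,name,box=None,k=1):
    im=cv2.cvtColor(c["image"],cv2.COLOR_RGB2BGR)
    if box: im=im[box[1]:box[3],box[0]:box[2]]
    im=cv2.resize(im,None,fx=k,fy=k,interpolation=cv2.INTER_CUBIC);cv2.imwrite("pics/"+name,im)
E
python3 - <<'E'
from h import *
t=ctrl.read_camera("top");s=ctrl.read_camera("scene")
a=cv2.resize(t["image"][190:290,130:330],None,fx=4,fy=4,interpolation=2);
save(t,"topc.png",(130,190,320,290),4); save(s,"scc.png",(200,130,380,240),4)
b=at(t,227,238,.184);g=at(t,288,261,.212);e0=at(t,140,206,.164)
print(b,g,e0,np.linalg.norm((g-b)[:2]),np.linalg.norm((b-e0)[:2]))
print(px(s,b),px(s,g))
for n,u,v,z in(("mug",299,185,.085),("mill",247,164,.105),("jar",191,144,.095),("bowl",341,268,.06)):print(n,at(t,u,v,z))
E
```

```text
[0.52400405 0.19668751 0.184     ] [0.48831549 0.0869976  0.212     ] [0.57760179 0.36148126 0.164     ] 0.1153496934898154 0.17329078062877284
(np.float64(279.7205796947464), np.float64(157.58991962174085)) (np.float64(226.2176417787054), np.float64(157.0557775745247))
mug [0.6332737  0.06626619 0.085     ]
mill [0.67013445 0.17175593 0.105     ]
jar [0.70893679 0.28697502 0.095     ]
bowl [ 0.46611207 -0.02623133  0.06      ]
```

View pics/topc.png

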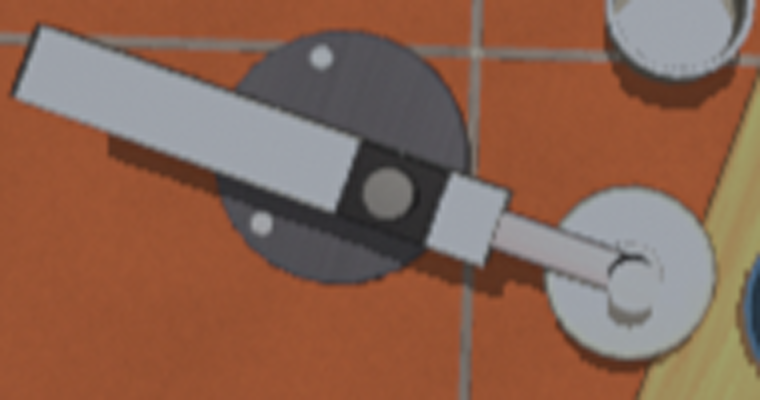

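View pics/scc.png

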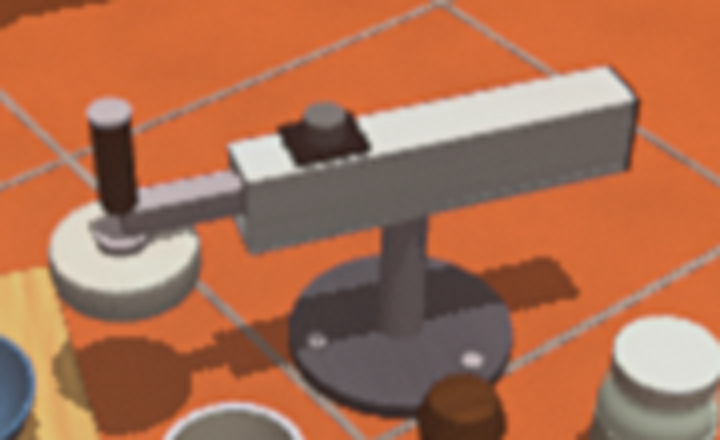

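The crops put the button top at (227,238) in the top view and (281,158) in the scene view. The post top is at (288,260.5) and (227.4,156.7). The two views agree to about 1.5 px.

```bash
cat >> h.py <<'E'
def tri(obs):
    A=np.zeros((3,3));b=np.zeros(3)
    for c,u,v in obs:
        d=ray(c,u,v);d/=np.linalg.norm(d);P=np.eye(3)-np.outer(d,d);A+=P;b+=P@c["xyz"]
    return np.linalg.solve(A,b)
def togo(p):
    s=ctrl.get_state();return np.round(R.from_quat(s["tool_rot"]).inv().apply(np.asarray(p)-s["eef_pos"])*1000,1)
E
python3 - <<'E'
from h import *
t=ctrl.read_camera("top");s=ctrl.read_camera("scene")
b=tri([(t,226.7,237.9),(s,280.9,157.9)]);g=tri([(t,287.6,260.3),(s,227.1,156.4)])
r=at(t,136.1,204.7,.164);f=at(t,253.9,246.5,.164);d=f-r
print("b",b,"g",g,np.linalg.norm((g-b)[:2]),"sleeve",r,f,np.linalg.norm(d),np.degrees(np.arctan2(d[1],d[0])),np.degrees(np.arctan2(*(g-b)[[1,0]])))
u=d/np.linalg.norm(d);print("b from sleeve",f-.05*u)
Q=R.from_quat(ctrl.get_state()["tool_rot"]).as_matrix();print(Q, "yaw -y",np.degrees(np.arctan2(-Q[1,1],-Q[0,1])))
b2=np.r_[b[:2],.205];print(togo(b2))
E
```

```text
b [0.52466351 0.19817961 0.18279934] g [0.48979315 0.08803924 0.21398522] 0.1155285441962301 sleeve [0.57978783 0.36877841 0.164     ] [0.50943512 0.14922849 0.164     ] 0.23054645868423454 -107.76756895058166 -107.56775025708112
b from sleeve [0.52469294 0.19684361 0.164     ]
[[-9.54795295e-01  2.97264004e-01 -2.40063666e-04]
 [ 2.97264096e-01  9.54795104e-01 -6.04575808e-04]
 [ 4.94929875e-05 -6.48608445e-04 -9.99999788e-01]] yaw -y -107.29335047177
[-442.  -304.6   26.1]
```

```bash
python3 -m inch '[{"translation":[-15,-10,0],"delta_rot":[0,0,0],"jaw":1},{"translation":[-28,-19,0],"delta_rot":[0,0,0],"jaw":1},{"translation":[-28,-19,0],"delta_rot":[0,0,0],"jaw":1},{"translation":[-28,-19,0],"delta_rot":[0,0,0],"jaw":1},{"translation":[-28,-19,0],"delta_rot":[0,0,0],"jaw":1}]' 30
python3 -m inch '[{"translation":[-28,-19,0],"delta_rot":[0,0,0],"jaw":1},{"translation":[-28,-19,0],"delta_rot":[0,0,0],"jaw":1},{"translation":[-28,-19,0],"delta_rot":[0,0,0],"jaw":1},{"translation":[-28,-19,0],"delta_rot":[0,0,0],"jaw":1},{"translation":[-28,-19,0],"delta_rot":[0,0,0],"jaw":1}]'
python3 -m inch '[{"translation":[-28,-19,0],"delta_rot":[0,0,0],"jaw":1},{"translation":[-28,-19,0],"delta_rot":[0,0,0],"jaw":1},{"translation":[-28,-19,0],"delta_rot":[0,0,0],"jaw":1},{"translation":[-28,-19,0],"delta_rot":[0,0,0],"jaw":1},{"translation":[-20,-14,0],"delta_rot":[0,0,0],"jaw":1}]'
python3 -c "
from h import *
print(togo([.5247,.1977,.205]),ctrl.get_state()['width'])"
```

```text
time_s: 0.72
eef_pos: [0.2895, 0.4995, 0.2312]
tool_rot: [0.15, 0.989, -0.0, 0.0]
contact_force: [0.0, 0.4, 0.3]
width: 0.0256
gripper_force: 0.0
time_s: 1.13
eef_pos: [0.3951, 0.367, 0.2315]
tool_rot: [0.15, 0.989, 0.0, 0.0]
contact_force: [0.5, -0.1, -0.7]
width: -0.0002
gripper_force: 0.0
time_s: 1.55
eef_pos: [0.4956, 0.2401, 0.2314]
tool_rot: [0.152, 0.988, -0.0, 0.001]
contact_force: [-0.2, -1.0, -0.4]
width: 0.0001
gripper_force: 0.0
[-40.4 -31.7  26.5] 8.437581600157897e-05
```

```bash
python3 -m inch '[{"translation":[-14,-11,0],"delta_rot":[0,0,0],"jaw":1},{"translation":[-14,-11,0],"delta_rot":[0,0,0],"jaw":1},{"translation":[-6,-5,15],"delta_rot":[0,0,0],"jaw":1},{"translation":[0,0,18],"delta_rot":[0,0,0],"jaw":1},{"translation":[0,0,0],"delta_rot":[0,0,0],"jaw":1}]'
python3 - <<'E'
from h import *
print(togo([.5247,.1977,.184]))
s=ctrl.read_camera("scene");save(s,"sc2.png",(200,80,380,220),4)
p=ctrl.get_state()["eef_pos"];u=px(s,p);print((u[0]-200)*4,(u[1]-80)*4)
E
```

```text
time_s: 1.97
eef_pos: [0.5164, 0.2055, 0.1953]
tool_rot: [0.151, 0.988, -0.001, -0.002]
contact_force: [-1.2, 0.2, -0.8]
width: -0.0001
gripper_force: 0.0
[-10.3  -4.9  11.2]
325.37493146822976 278.0781145973418
```

View pics/sc2.png

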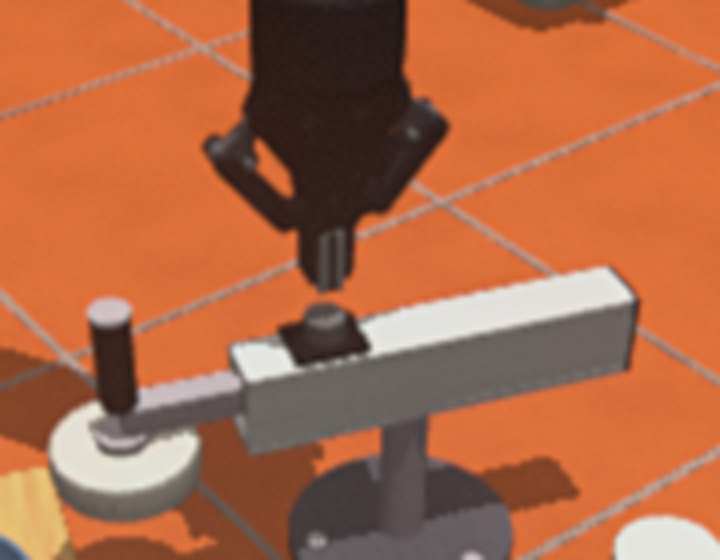

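The shut fingertips are at about (330,285) in the crop, just above and behind the button at (325,315). I'll correct sideways, then press.

```bash
python3 -m inch '[{"translation":[-6,-3,0],"delta_rot":[0,0,0],"jaw":1},{"translation":[-4,-2,0],"delta_rot":[0,0,0],"jaw":1},{"translation":[0,0,0],"delta_rot":[0,0,0],"jaw":1},{"translation":[0,0,0],"delta_rot":[0,0,0],"jaw":1},{"translation":[0,0,0],"delta_rot":[0,0,0],"jaw":1}]'
python3 -c "
from h import *
print(togo([.5247,.1977,.184]))"
```

```text
time_s: 2.43
eef_pos: [0.5264, 0.2, 0.1989]
tool_rot: [0.15, 0.989, 0.0, 0.0]
contact_force: [0.5, -0.3, 0.6]
width: -0.0003
gripper_force: 0.0
[ 0.9 -2.7 14.9]
```

```bash
python3 -m inch '[{"translation":[1,-2.5,5],"delta_rot":[0,0,0],"jaw":1},{"translation":[0,0,5],"delta_rot":[0,0,0],"jaw":1},{"translation":[0,0,4],"delta_rot":[0,0,0],"jaw":1},{"translation":[0,0,4],"delta_rot":[0,0,0],"jaw":1},{"translation":[0,0,0],"delta_rot":[0,0,0],"jaw":1}]'
python3 -m inch '[{"translation":[0,0,2],"delta_rot":[0,0,0],"jaw":1},{"translation":[0,0,2],"delta_rot":[0,0,0],"jaw":1},{"translation":[0,0,2],"delta_rot":[0,0,0],"jaw":1},{"translation":[0,0,1],"delta_rot":[0,0,0],"jaw":1},{"translation":[0,0,0],"delta_rot":[0,0,0],"jaw":1}]'
```

```text
time_s: 2.85
eef_pos: [0.5237, 0.1974, 0.1792]
tool_rot: [0.15, 0.989, -0.0, -0.001]
contact_force: [-0.2, -0.3, -0.6]
width: -0.0001
gripper_force: 0.0
time_s: 3.27
eef_pos: [0.5244, 0.1976, 0.1734]
tool_rot: [0.15, 0.989, 0.0, -0.0]
contact_force: [-1.9, 0.0, 4.8]
width: -0.0001
gripper_force: 2.2
```

```bash
python3 -m inch '[{"translation":[0,0,1],"delta_rot":[0,0,0],"jaw":1},{"translation":[0,0,1],"delta_rot":[0,0,0],"jaw":1},{"translation":[0,0,0],"delta_rot":[0,0,0],"jaw":1},{"translation":[0,0,0],"delta_rot":[0,0,0],"jaw":1},{"translation":[0,0,0],"delta_rot":[0,0,0],"jaw":1}]'
python3 - <<'E'
from h import *
s=ctrl.read_camera("scene");save(s,"sc3.png",(200,80,380,220),4)
E
```

```text
time_s: 3.68
eef_pos: [0.5244, 0.1977, 0.173]
tool_rot: [0.15, 0.989, 0.0, 0.0]
contact_force: [-5.0, -2.4, 15.1]
width: 0.0004
gripper_force: 7.4
```

View pics/sc3.png

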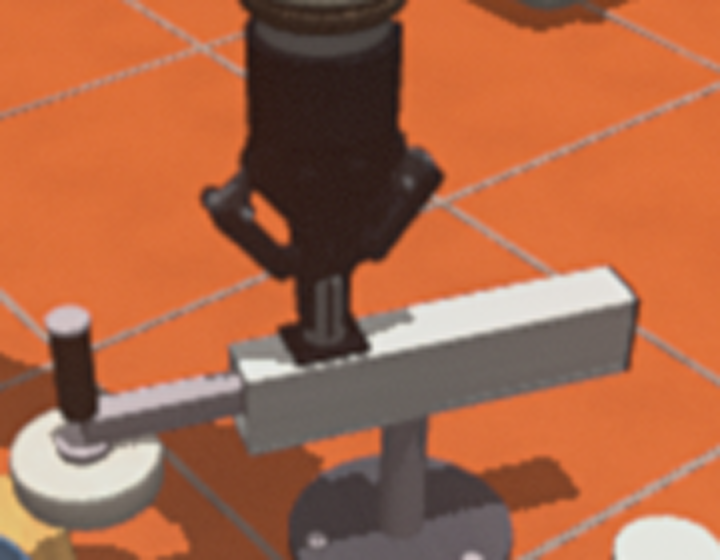

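The button is at the bottom with the force risen to 15 N. The post has sprung out, with its top now at crop (68,317).

```bash
python3 -m inch '[{"translation":[0,0,-8],"delta_rot":[0,0,0],"jaw":1},{"translation":[0,0,-18],"delta_rot":[0,0,0],"jaw":1},{"translation":[0,0,-20],"delta_rot":[0,0,0],"jaw":1},{"translation":[0,0,-20],"delta_rot":[0,0,0],"jaw":1},{"translation":[0,0,-14],"delta_rot":[0,0,0],"jaw":1}]'
python3 - <<'E'
from h import *
t=ctrl.read_camera("top");s=ctrl.read_camera("scene")
g=at(s,216.6,158.9,.212);u=np.array([-.305,-.952,0]);e=np.array([.5247,.1977,.212])+.135*u
print(g,e,togo(np.r_[(e)[:2],.25]))
E
```

```text
time_s: 4.15
eef_pos: [0.5252, 0.1978, 0.253]
tool_rot: [0.15, 0.989, 0.001, 0.001]
contact_force: [-0.2, 0.4, -0.4]
width: -0.0001
gripper_force: 0.0
[0.4820152  0.06802929 0.212     ] [0.483525 0.06918  0.212   ] [   2.5 -136.     3.5]
```

```bash
python3 -m inch '[{"translation":[0.5,-20,0],"delta_rot":[0,0,0],"jaw":-1},{"translation":[0.5,-32,0],"delta_rot":[0,0,0],"jaw":-1},{"translation":[0.5,-36,0],"delta_rot":[0,0,0],"jaw":-1},{"translation":[0.5,-30,0],"delta_rot":[0,0,0],"jaw":-1},{"translation":[0.5,-18,0],"delta_rot":[0,0,0],"jaw":-1}]'
python3 -m inch '[{"translation":[0,0,0],"delta_rot":[0,0,0],"jaw":-1},{"translation":[0,0,0],"delta_rot":[0,0,0],"jaw":-1},{"translation":[0,0,0],"delta_rot":[0,0,0],"jaw":-1},{"translation":[0,0,0],"delta_rot":[0,0,0],"jaw":-1},{"translation":[0,0,0],"delta_rot":[0,0,0],"jaw":-1}]'
python3 - <<'E'
from h import *
print(togo([.4828,.0685,.165]))
w=ctrl.read_camera("wrist");save(w,"w1.png")
print(px(w,[.4828,.0685,.212]),px(w,ctrl.get_state()["eef_pos"]))
E
```

```text
time_s: 4.67
eef_pos: [0.48, 0.0646, 0.2499]
tool_rot: [0.152, 0.988, -0.001, -0.001]
contact_force: [-0.4, -1.0, -0.2]
width: 0.0606
gripper_force: 0.0
time_s: 5.08
eef_pos: [0.4817, 0.0698, 0.251]
tool_rot: [0.149, 0.989, 0.0, -0.0]
contact_force: [-0.6, -0.2, 0.2]
width: 0.0855
gripper_force: 0.0
[-1.4 -0.9 86. ]
(np.float64(276.35396511095877), np.float64(239.18893647888905)) (np.float64(277.60778881082854), np.float64(268.2907208641052))
```

View pics/w1.png

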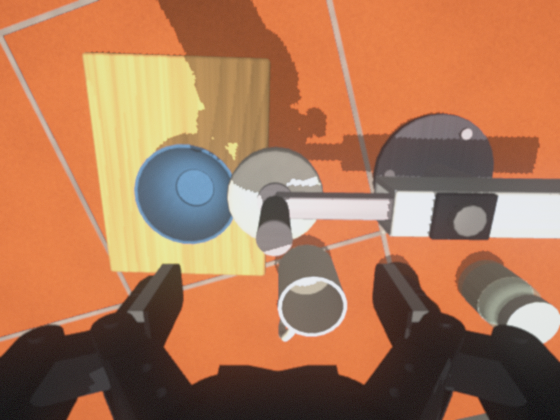

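The wrist view shows the post top at about (275,238), 1 px from the prediction, and centred between the open fingers. I'll descend over it.

```bash
python3 -m inch '[{"translation":[-1,-1,10],"delta_rot":[0,0,0],"jaw":-1},{"translation":[0,0,20],"delta_rot":[0,0,0],"jaw":-1},{"translation":[0,0,22],"delta_rot":[0,0,0],"jaw":-1},{"translation":[0,0,20],"delta_rot":[0,0,0],"jaw":-1},{"translation":[0,0,10],"delta_rot":[0,0,0],"jaw":-1}]'
python3 -m inch '[{"translation":[0,0,2],"delta_rot":[0,0,0],"jaw":-0.5},{"translation":[0,0,0],"delta_rot":[0,0,0],"jaw":0},{"translation":[0,0,0],"delta_rot":[0,0,0],"jaw":0},{"translation":[0,0,0],"delta_rot":[0,0,0],"jaw":0},{"translation":[0,0,0],"delta_rot":[0,0,0],"jaw":0}]' 60
python3 -c "
from h import *
print(togo([.4828,.0685,.165]))"
```

```text
time_s: 5.55
eef_pos: [0.4805, 0.0672, 0.1663]
tool_rot: [0.15, 0.989, -0.001, -0.002]
contact_force: [-0.8, -0.2, -1.0]
width: 0.0852
gripper_force: 0.0
time_s: 5.97
eef_pos: [0.4832, 0.0674, 0.1684]
tool_rot: [0.15, 0.989, 0.0, 0.001]
contact_force: [-0.6, -0.4, 0.7]
width: 0.0427
gripper_force: 0.0
[0.7 0.9 3.4]
```

```bash
python3 -m inch '[{"translation":[0,0,3],"delta_rot":[0,0,0],"jaw":0.3},{"translation":[0,0,0],"delta_rot":[0,0,0],"jaw":0.6},{"translation":[0,0,0],"delta_rot":[0,0,0],"jaw":1},{"translation":[0,0,0],"delta_rot":[0,0,0],"jaw":1},{"translation":[0,0,0],"delta_rot":[0,0,0],"jaw":1}]' 60
python3 -m inch '[{"translation":[0,0,0],"delta_rot":[0,0,0],"jaw":1},{"translation":[0,0,0],"delta_rot":[0,0,0],"jaw":1},{"translation":[0,0,0],"delta_rot":[0,0,0],"jaw":1},{"translation":[0,0,0],"delta_rot":[0,0,0],"jaw":1},{"translation":[0,0,0],"delta_rot":[0,0,0],"jaw":1}]'
```

```text
time_s: 6.38
eef_pos: [0.4825, 0.0672, 0.1646]
tool_rot: [0.15, 0.989, 0.0, 0.0]
contact_force: [-0.3, -0.8, 3.0]
width: 0.0206
gripper_force: 58.5
time_s: 6.8
eef_pos: [0.4825, 0.0673, 0.1646]
tool_rot: [0.15, 0.989, 0.0, 0.0]
contact_force: [-1.8, -1.5, 5.0]
width: 0.0207
gripper_force: 58.5
```

Gripped at 20.7 mm width and 58 N, with the boom at about 22 mm. About 98 mm of draw remains along tool −y.

```bash
cat > b.py <<'E'
from h import *
s=ctrl.get_state();u=np.array([-.3050,-.9523,0]);r=s["eef_pos"]-np.array([.5247,.1977,0])
print("boom %.4f lat %.4f pull %.2f z %.4f"%(r@u-.115,r@[.9523,-.305,0],-s["contact_force"]@u,s["eef_pos"][2]))
E
python3 b.py
python3 -m inch '[{"translation":[0,-5,0],"delta_rot":[0,0,0],"jaw":1},{"translation":[0,-8,0],"delta_rot":[0,0,0],"jaw":1},{"translation":[0,-8,0],"delta_rot":[0,0,0],"jaw":1},{"translation":[0,-8,0],"delta_rot":[0,0,0],"jaw":1},{"translation":[0.3,-8,0],"delta_rot":[0,0,0],"jaw":1}]'
python3 b.py
python3 -m inch '[{"translation":[0,-8,0],"delta_rot":[0,0,0],"jaw":1},{"translation":[0,-8,0],"delta_rot":[0,0,0],"jaw":1},{"translation":[0,-8,0],"delta_rot":[0,0,0],"jaw":1},{"translation":[0.3,-8,0],"delta_rot":[0,0,0],"jaw":1},{"translation":[0,-5,0],"delta_rot":[0,0,0],"jaw":1}]'
python3 b.py
```

```text
boom 0.0221 lat -0.0004 pull -1.97 z 0.1646
time_s: 7.22
eef_pos: [0.4712, 0.0323, 0.1646]
tool_rot: [0.15, 0.989, 0.001, 0.001]
contact_force: [3.4, 13.2, 2.2]
width: 0.0212
gripper_force: 59.3
boom 0.0588 lat -0.0005 pull 13.61 z 0.1646
time_s: 7.63
eef_pos: [0.46, -0.0024, 0.1646]
tool_rot: [0.15, 0.989, 0.001, 0.001]
contact_force: [1.5, 9.0, 2.4]
width: 0.0207
gripper_force: 59.6
boom 0.0953 lat -0.0006 pull 8.97 z 0.1646
```

```bash
python3 -m inch '[{"translation":[0,-5,0],"delta_rot":[0,0,0],"jaw":1},{"translation":[0,-5,0],"delta_rot":[0,0,0],"jaw":1},{"translation":[0.2,-5,0],"delta_rot":[0,0,0],"jaw":1},{"translation":[0,0,0],"delta_rot":[0,0,0],"jaw":1},{"translation":[0,0,0],"delta_rot":[0,0,0],"jaw":1}]' |grep -v rot
python3 b.py
for i in 1; do python3 -m inch '[{"translation":[0,-1.5,0],"delta_rot":[0,0,0],"jaw":1},{"translation":[0,0,0],"delta_rot":[0,0,0],"jaw":1},{"translation":[0,0,0],"delta_rot":[0,0,0],"jaw":1},{"translation":[0,0,0],"delta_rot":[0,0,0],"jaw":1},{"translation":[0,0,0],"delta_rot":[0,0,0],"jaw":1}]' >/dev/null; done
python3 b.py
python3 -m inch '[{"translation":[0,-1.5,0],"delta_rot":[0,0,0],"jaw":1},{"translation":[0,0,0],"delta_rot":[0,0,0],"jaw":1},{"translation":[0,0,0],"delta_rot":[0,0,0],"jaw":1},{"translation":[0,0,0],"delta_rot":[0,0,0],"jaw":1},{"translation":[0,0,0],"delta_rot":[0,0,0],"jaw":1}]' >/dev/null
python3 b.py
python3 -m inch '[{"translation":[0,-1.5,0],"delta_rot":[0,0,0],"jaw":1},{"translation":[0,0,0],"delta_rot":[0,0,0],"jaw":1},{"translation":[0,0,0],"delta_rot":[0,0,0],"jaw":1},{"translation":[0,0,0],"delta_rot":[0,0,0],"jaw":1},{"translation":[0,0,0],"delta_rot":[0,0,0],"jaw":1}]' >/dev/null
python3 b.py
```

```text
time_s: 8.05
eef_pos: [0.4553, -0.0171, 0.1646]
contact_force: [0.4, 5.1, 4.3]
width: 0.0205
gripper_force: 59.7
boom 0.1107 lat -0.0006 pull 5.01 z 0.1646
boom 0.1115 lat -0.0007 pull 7.25 z 0.1646
boom 0.1128 lat -0.0006 pull 6.81 z 0.1646
boom 0.1142 lat -0.0006 pull 7.86 z 0.1646
```

```bash
python3 -m inch '[{"translation":[0,-1.5,0],"delta_rot":[0,0,0],"jaw":1},{"translation":[0,0,0],"delta_rot":[0,0,0],"jaw":1},{"translation":[0,0,0],"delta_rot":[0,0,0],"jaw":1},{"translation":[0,0,0],"delta_rot":[0,0,0],"jaw":1},{"translation":[0,0,0],"delta_rot":[0,0,0],"jaw":1}]' >/dev/null
python3 b.py
python3 -m inch '[{"translation":[0,-1.5,0],"delta_rot":[0,0,0],"jaw":1},{"translation":[0,0,0],"delta_rot":[0,0,0],"jaw":1},{"translation":[0,0,0],"delta_rot":[0,0,0],"jaw":1},{"translation":[0,0,0],"delta_rot":[0,0,0],"jaw":1},{"translation":[0,0,0],"delta_rot":[0,0,0],"jaw":1}]' >/dev/null
python3 b.py
python3 -m inch '[{"translation":[0,-1,0],"delta_rot":[0,0,0],"jaw":1},{"translation":[0,0,0],"delta_rot":[0,0,0],"jaw":1},{"translation":[0,0,0],"delta_rot":[0,0,0],"jaw":1},{"translation":[0,0,0],"delta_rot":[0,0,0],"jaw":1},{"translation":[0,0,0],"delta_rot":[0,0,0],"jaw":1}]' >/dev/null
python3 b.py
python3 -m inch '[{"translation":[0,-1,0],"delta_rot":[0,0,0],"jaw":1},{"translation":[0,0,0],"delta_rot":[0,0,0],"jaw":1},{"translation":[0,0,0],"delta_rot":[0,0,0],"jaw":1},{"translation":[0,0,0],"delta_rot":[0,0,0],"jaw":1},{"translation":[0,0,0],"delta_rot":[0,0,0],"jaw":1}]' >/dev/null
python3 b.py
```

```text
boom 0.1157 lat -0.0007 pull 7.34 z 0.1646
boom 0.1177 lat -0.0007 pull 6.83 z 0.1646
boom 0.1184 lat -0.0007 pull 6.38 z 0.1646
boom 0.1192 lat -0.0007 pull 8.47 z 0.1646
```

```bash
python3 -m inch '[{"translation":[0,-0.7,0],"delta_rot":[0,0,0],"jaw":1},{"translation":[0,0,0],"delta_rot":[0,0,0],"jaw":1},{"translation":[0,0,0],"delta_rot":[0,0,0],"jaw":1},{"translation":[0,0,0],"delta_rot":[0,0,0],"jaw":1},{"translation":[0,0,0],"delta_rot":[0,0,0],"jaw":1}]' >/dev/null
python3 b.py
python3 -m inch '[{"translation":[0,0,0],"delta_rot":[0,0,0],"jaw":1},{"translation":[0,0,0],"delta_rot":[0,0,0],"jaw":1},{"translation":[0,0,0],"delta_rot":[0,0,0],"jaw":1},{"translation":[0,0,0],"delta_rot":[0,0,0],"jaw":1},{"translation":[0,0,0],"delta_rot":[0,0,0],"jaw":1}]'
python3 b.py
python3 - <<'E'
from h import *
t=ctrl.read_camera("scene");save(t,"fin.png",None,1.4)
print(np.abs(ctrl.get_state()["qd"]).max())
E
python3 b.py
```

```text
boom 0.1194 lat -0.0007 pull 9.49 z 0.1646
time_s: 11.8
eef_pos: [0.4526, -0.0253, 0.1646]
tool_rot: [0.15, 0.989, 0.001, 0.001]
contact_force: [1.6, 9.0, 3.1]
width: 0.0205
gripper_force: 59.7
boom 0.1194 lat -0.0007 pull 9.03 z 0.1646
0.002694369488672401
boom 0.1194 lat -0.0007 pull 9.91 z 0.1646
```

View pics/fin.png

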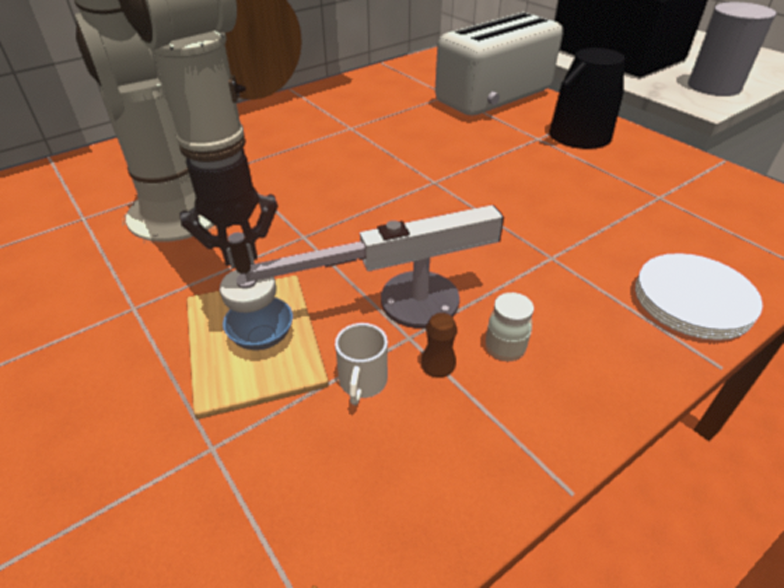

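The post is gripped at (240,250), with the lamp over the board and bowl and the bystanders where they were. The arm is still, and the pull of about 9 N rose through the expected 8.5 N after a dip, which marks the second stop.

```bash
python3 -c "
from rig import ctrl
print(ctrl.job_done())"
```

```text
the job is handed in; nothing more can be done
None
```

The job is handed in: I pressed the button fully down and drew the arm out to the second stop (measured at 119.4 mm). The post was still gripped, the arm was still, and the bowl, mug, mill and jar looked undisturbed in the last picture.

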